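Change over the stone-filing jig

TASK

Change over the filing jig: lift the finished gatehouse out of the jig and stand it in the empty bay of the rack, then seat the raw block of the same stone (terracotta or white, whichever you took out) flat and fully home in the jig's pocket, and last swing the yellow keeper bar over the block as far as it goes. The stone chips easily, so set pieces down without dropping them, and leave the other gatehouse, the other block, the file, the brush and the jar as they are.

Things in the scene. Friction and masses are not known exactly. Their poses are not given: they have to be found in the camera images.
- jig: Aluminium filing jig, fixed, with an open pocket 98 (own x) x 56 (own y) mm, its mouth flared by 3 mm all round over the top 8 mm. Pocket floor 12 mm above the jig's underside; walls 14 mm higher than the floor. Origin: under the pocket's centre, at the jig's underside, 4 mm above the table (on a blue board). A 90 x 50 mm piece goes in with its long side along the jig's x, either way round.
- bay_a: One of two identical plywood rack bays for finished pieces, fixed: a shallow tray, inside 116 (own x) x 76 (own y) mm, floor 12 mm above its underside, curbs 5 mm thick and 6 mm higher than the floor. Origin: centre of its underside, 4 mm above the table (on a blue board). One bay holds a gatehouse at the start, the other is empty.
- bay_b: One of two identical plywood rack bays for finished pieces, fixed: a shallow tray, inside 116 (own x) x 76 (own y) mm, floor 12 mm above its underside, curbs 5 mm thick and 6 mm higher than the floor. Origin: centre of its underside, 4 mm above the table (on a blue board). One bay holds a gatehouse at the start, the other is empty.
- gatehouse_red: Finished model gatehouse of terracotta-red stone: a rectangular body 90 (own x) x 50 (own y) x 46 mm high, with a dome (42 mm wide) and four small corner spires on top, 70 mm high in all, about 0.4 kg. Origin: centre of its underside; z up. It stands either in the jig's pocket or in one of the rack bays.
- gatehouse_white: Finished model gatehouse of white stone: a rectangular body 90 (own x) x 50 (own y) x 46 mm high, with a dome (42 mm wide) and four small corner spires on top, 70 mm high in all, about 0.4 kg. Origin: centre of its underside; z up. It stands either in the jig's pocket or in one of the rack bays.
- block_red: Raw plain block of terracotta-red stone, 90 (own x) x 50 (own y) x 50 mm high, about 0.45 kg, lying on the table. Origin: centre of its underside; z up.
- block_white: Raw plain block of white stone, 90 (own x) x 50 (own y) x 50 mm high, about 0.45 kg, lying on the table. Origin: centre of its underside; z up.
- keeper (a joint): Angle (rad) of the yellow keeper bar, turning level about a post at the jig's -x end. 0: closed, at its stop, along the jig's +x over the pocket; 1.57: along the jig's +y; 2.4: fully away. Starts open, stays where left; 0.5 N at the knob moves it. Bar 110 x 20 x 10 mm, underside 67 mm above the jig's underside, 5 mm over a seated block; a block standing proud stops it.
- keeper_knob (a point): Middle of the upright black round knob on the keeper bar, 18 mm in diameter and 34 mm tall, its foot 17 mm below this point and its top 17 mm above; 80 mm from the bar's pivot.
- keeper_pivot (a point): Pivot of the keeper bar, fixed on the jig, at the height of the bar's underside, 80 mm from the pocket's centre towards the jig's -x.
- file: Bystander: flat steel file with a round wooden handle, 245 mm long along its x, lying on the far side of the table.
- brush: Bystander: wooden brush, about 180 mm long along its x, lying on the table.
- jar: Bystander: glass jar with red cap, 60 mm wide and 75 mm tall, standing on the table.
Mind the look-alikes: they are no part of the job. There is more than one size of the jig; the one meant has the size given above. What is shaped like the gatehouse_red but purple is not meant.

How it is judged (in metres and radians):
On the way, in this order (a step that is already met when the one before it is completed fails the run):
1. both finished gatehouses stand in the rack bays, released (((x of gatehouse_red in the frame of bay_a between -0.016 and 0.016 m and y of gatehouse_red in the frame of bay_a between -0.016 and 0.016 m and z of gatehouse_red in the frame of bay_a between 0.008 and 0.016 m) or (x of gatehouse_red in the frame of bay_b between -0.016 and 0.016 m and y of gatehouse_red in the frame of bay_b between -0.016 and 0.016 m and z of gatehouse_red in the frame of bay_b between 0.008 and 0.016 m)) and angle between each of gatehouse_red, gatehouse_white's own z axis and vertical below 0.05 rad and linear speed of each of gatehouse_red, gatehouse_white below 0.02 m/s and contact force between each of gatehouse_red, gatehouse_white and the fingers below 0.1 N and ((x of gatehouse_white in the frame of bay_a between -0.016 and 0.016 m and y of gatehouse_white in the frame of bay_a between -0.016 and 0.016 m and z of gatehouse_white in the frame of bay_a between 0.008 and 0.016 m) or (x of gatehouse_white in the frame of bay_b between -0.016 and 0.016 m and y of gatehouse_white in the frame of bay_b between -0.016 and 0.016 m and z of gatehouse_white in the frame of bay_b between 0.008 and 0.016 m))), for 0.2 s.
2. a raw block is seated flat and square in the jig's pocket, released (((x of block_red in the frame of jig between -0.006 and 0.006 m and y of block_red in the frame of jig between -0.006 and 0.006 m and z of block_red in the frame of jig between 0.009 and 0.015 m and angle between block_red's own z axis and vertical below 0.03 rad and angle between the x axis of block_red and the x axis of jig, either way round below 0.08 rad and linear speed of block_red below 0.02 m/s and contact force between block_red and the fingers below 0.1 N) or (x of block_white in the frame of jig between -0.006 and 0.006 m and y of block_white in the frame of jig between -0.006 and 0.006 m and z of block_white in the frame of jig between 0.009 and 0.015 m and angle between block_white's own z axis and vertical below 0.03 rad and angle between the x axis of block_white and the x axis of jig, either way round below 0.08 rad and linear speed of block_white below 0.02 m/s and contact force between block_white and the fingers below 0.1 N))), for 0.2 s.
3. the keeper bar is over the block, at its stop (value of joint keeper below 0.12 rad), for 0.2 s.
At the end, for the whole second after the job is handed in: Jig's gatehouse upright in the once empty bay, within 16 mm of centre; block of the same stone on the pocket floor (3 mm), within 6 mm of centre, level to 0.03, square to 0.08 rad; bar within 0.12 rad of stop; other gatehouse (upright) and block within 20 mm of their starts; at rest (((((x of gatehouse_red in the frame of bay_a between -0.016 and 0.016 m and y of gatehouse_red in the frame of bay_a between -0.016 and 0.016 m and z of gatehouse_red in the frame of bay_a between 0.008 and 0.016 m) or (x of gatehouse_red in the frame of bay_b between -0.016 and 0.016 m and y of gatehouse_red in the frame of bay_b between -0.016 and 0.016 m and z of gatehouse_red in the frame of bay_b between 0.008 and 0.016 m)) and angle between each of gatehouse_red, gatehouse_white's own z axis and vertical below 0.05 rad and linear speed of each of gatehouse_red, block_red below 0.02 m/s and contact force between each of gatehouse_red, block_red and the fingers below 0.1 N and x of block_red in the frame of jig between -0.006 and 0.006 m and y of block_red in the frame of jig between -0.006 and 0.006 m and z of block_red in the frame of jig between 0.009 and 0.015 m and angle between block_red's own z axis and vertical below 0.03 rad and angle between the x axis of block_red and the x axis of jig, either way round below 0.08 rad and distance of each of gatehouse_white, block_white from where it was at the start of the episode below 0.02 m) or (((x of gatehouse_white in the frame of bay_a between -0.016 and 0.016 m and y of gatehouse_white in the frame of bay_a between -0.016 and 0.016 m and z of gatehouse_white in the frame of bay_a between 0.008 and 0.016 m) or (x of gatehouse_white in the frame of bay_b between -0.016 and 0.016 m and y of gatehouse_white in the frame of bay_b between -0.016 and 0.016 m and z of gatehouse_white in the frame of bay_b between 0.008 and 0.016 m)) and angle between each of gatehouse_white, gatehouse_red's own z axis and vertical below 0.05 rad and linear speed of each of gatehouse_white, block_white below 0.02 m/s and contact force between each of gatehouse_white, block_white and the fingers below 0.1 N and x of block_white in the frame of jig between -0.006 and 0.006 m and y of block_white in the frame of jig between -0.006 and 0.006 m and z of block_white in the frame of jig between 0.009 and 0.015 m and angle between block_white's own z axis and vertical below 0.03 rad and angle between the x axis of block_white and the x axis of jig, either way round below 0.08 rad and distance of each of gatehouse_red, block_red from where it was at the start of the episode below 0.02 m)) and value of joint keeper below 0.12 rad); the robot touches nothing.
It fails at once if a stone piece is dropped (moves faster than 0.6 m/s out of the fingers, a fall of about 18 mm) ((linear speed of gatehouse_red above 0.6 m/s and contact force between gatehouse_red and the fingers below 0.1 N) or (linear speed of gatehouse_white above 0.6 m/s and contact force between gatehouse_white and the fingers below 0.1 N) or (linear speed of block_red above 0.6 m/s and contact force between block_red and the fingers below 0.1 N) or (linear speed of block_white above 0.6 m/s and contact force between block_white and the fingers below 0.1 N)).
It fails at once if the file, the brush or the jar is moved by more than 30 mm (distance of any of file, brush, jar from where it was at the start of the episode above 0.03 m).
It also fails if it takes over 72 s, if anything falls off the work surface, if the arm or the gripper's body presses on something with over 40 N, if the wrist force passes 120 N, or if a joint passes its speed limit or range.

ROBOT

A 6-joint arm with a two-finger parallel gripper is mounted at the origin on the work surface. World frame = base frame: x ahead of the robot, y to its left, z up, the work surface at z = 0. Lengths are in mm, angles in rad, forces in N, time in s.
With the tool pointing down it reaches from about 275 to 1000 mm from the base axis. Payload 8.4 kg.
Tool frame: the origin (TCP) lies where the fingers leave the gripper's body, on its centre line; the fingertips stand 73 mm ahead of it and the grasp point (between the pads) lies 54 mm ahead of it (grip_point_offset is the distance from the TCP to the grasp point, in mm); z points along the fingers, y is the direction in which the jaws open and shut (so a half turn about z gives the same grasp; the last joint's range is limited). The gripper opens to 85 mm and grips with 20 to 120 N. Pads are 22 mm wide; open, the fingers measure 114 mm over their backs; the gripper's body (76 mm by 85 mm) begins 54 mm behind the grasp point. The pads swing forward as they close: fully open they stand 13 mm farther back than shut.
Start: joints at [1.33, 0.353, 1.633, -0, 1.155, -0.002], TCP at [147.834, 607.267, 303.881] pointing down, gripper open.
Joint ranges: [-2.63, 2.63], [-0.92, 2.1], [0.06, 2.66], [-1.3, 4.44], [0, 2.69], [-3.02, 3.02]. Speed limits (rad/s): [2.22, 2.22, 2.79, 3.14, 3.14, 3.14].

INTERFACE

Orientations are given as [roll, pitch, yaw] about the fixed x, y, z axes, in that order (R = Rz(yaw) Ry(pitch) Rx(roll)).
In Python, from rig import sense, grab_frame, sign_off, grip_point_offset gives the robot as it stands. The module is installed in compiled form; this text tells all that it offers.
- The arm moves only by the tool drive_tool, never from a script. Its argument "targets" is one flat list of numbers, 7 for each row, row after row: the shift along the tool's x, y, z in m, then the turn, a rotation vector about the tool's x, y, z in rad, then the opening, from 0 (shut) to 1 (fully open). In form: [tx, ty, tz, wx, wy, wz, grip, tx, ty, tz, wx, wy, wz, grip, ...]. A call has 1 to 12 rows; each row is the pose to reach, as a shift and turn from the pose commanded when the call began, along the tool's axes at that moment; what a row does not reach only later rows make up. A row lasts 1/12 s, in which the tool goes at most 41.7 mm and 7.16 degrees, less where a joint would pass 70% of its speed; a pose out of reach is approached as far as the arm can. A call with a gripper value outside its range is refused whole. The fingers move at their own pace and stop on an object; "force" is the grip in N (left out, the last holds). Time passes only in rows, so rows that repeat a pose let the fingers close. It gives the time, the measured TCP pose, the force and the opening at its end, in the units of the state.
- sense(): the state, without advancing time (a new reading comes with each control period).
- grab_frame(name): name is "scene" or "side" or "wrist"; returns a dict with "color" (420x560x3 uint8, blue, green, red), "vertical_fov" (degrees; the focal length in pixels is half the picture's height over the tangent of half this angle, whatever the lens; pixels are square), "cx", "cy" (the principal point, pixels), "k1" (the pictures are not rectified: a ray, as slopes to the right and down, at radius r is drawn at 1 + k1 r^2 times it, then the intrinsics apply), "world_from_camera" (4x4, takes a point from camera to world coordinates). Camera axes: x right, y down, z forward; pixel columns grow to the right and rows downward; lengths in mm; the calibration is good to about 2 mm. A picture is of the moment at which its call begins. There is no depth.
- sign_off(): hands the job in, once; it reports no verdict.
The state is a dict: "clock": time; "qpos": joint angles; "qvel": joint speeds; "joint_efforts": joint torques, N m; "eef_pos": TCP position; "tcp_rot": TCP orientation; "contact_force": force on the tool from outside, world axes, zero at the start; "wrist_torque": the same for the moment, N m; "opening": opening from 0.0 (shut) to 1.0 (fully open).
Only numpy, scipy, OpenCV 4.12 (cv2) and the standard library are available. Lean on these libraries where they do the work, as an engineer would, in place of code of your own. Each camera call takes 0.05 s, during which the arm holds its last target. There are 200 camera calls.

## Working session

There is one attempt and no reset: what is moved stays moved. The work goes in short steps, Python scripts to look and compute and a tool call to move; the robot and the scene stay as the last step left them, time stands still between calls to the robot, and variables do not carry over. Pictures are saved under pics/ and viewed, about 8 in all and at most 12, crops included, and the job is handed in when it is done.

Besides the shell and the picture viewer there is one more tool, called after "Call:" in YAML: its name, and indented under it one key for each argument. drive_tool: Moves the arm, as the interface text tells. Its arguments: {"type":"object","properties":{"targets":{"type":"array"},"force":{"type":"number"}},"required":["targets"]}

```bash
mkdir -p pics; cat > h.py <<'E'
import numpy as np, cv2, pickle
from rig import sense, grab_frame, sign_off, grip_point_offset
from scipy.spatial.transform import Rotation as Rn
def K(f):
    h,w=f["color"].shape[:2]; F=h/2/np.tan(np.radians(f["vertical_fov"])/2)
    return F
def px2w(f,u,v,z):
    F=K(f); d=np.array([(u-f["cx"])/F,(v-f["cy"])/F]); s=d.copy()
    for _ in range(30): s=d/(1+f["k1"]*(s@s))
    T=np.array(f["world_from_camera"]); r=T[:3,:3]@np.array([s[0],s[1],1]); o=T[:3,3]
    return (o+r*(z-o[2])/r[2])[:3]
def w2px(f,p):
    T=np.array(f["world_from_camera"]); c=T[:3,:3].T@(np.asarray(p,float)-T[:3,3]); s=c[:2]/c[2]
    s=s*(1+f["k1"]*(s@s)); F=K(f); return np.array([f["cx"]+F*s[0],f["cy"]+F*s[1]])
def snap(n,fn):
    f=grab_frame(n); pickle.dump(f,open(fn+'.pkl','wb')); return f
E
python3 - <<'E'
from h import *
print(sense(),grip_point_offset)
a=[]
for n in("scene","side","wrist"):
    f=snap(n,n+'0'); print(n,f["vertical_fov"],f["cx"],f["cy"],f["k1"],np.round(f["world_from_camera"],3).tolist()); cv2.imwrite(f'pics/{n}0.png',cv2.resize(f["color"],(800,600),interpolation=cv2.INTER_CUBIC))
E
```

```text
{'clock': 0.0, 'qpos': array([ 1.32962615e+00,  3.53679120e-01,  1.63419215e+00, -1.62114211e-05,
        1.15522745e+00, -2.37990213e-03]), 'qvel': array([-1.60058939e-04, -3.46728114e-04, -1.34866657e-03,  2.19741006e-04,
        4.05122662e-04, -6.41209366e-05]), 'joint_efforts': array([ 2.33362793e-03, -6.05268574e+01, -3.42063296e+01,  7.09907090e-05,
        9.43920080e-03,  5.18699051e-05]), 'eef_pos': array([147.72271377, 606.86665122, 303.11745722]), 'tcp_rot': array([-3.14008656e+00,  1.12374135e-05,  2.90280894e+00]), 'contact_force': array([-0.74808437, -0.25423517,  0.63009227]), 'wrist_torque': array([-0.03334403, -0.0413392 , -0.00240781]), 'opening': 0.998297485511469} 53.900000000000006
scene 43.11841615441922 277.3939173070381 198.30519004699653 0.003046628813470122 [[0.87, 0.416, -0.264, 934.357], [0.493, -0.729, 0.475, -730.863], [0.005, -0.544, -0.839, 1392.981], [0.0, 0.0, 0.0, 1.0]]
side 42.374714213060784 275.81865996958203 214.56646365258464 -0.18520131735072415 [[0.722, -0.432, 0.541, -383.442], [-0.692, -0.464, 0.553, -951.235], [0.012, -0.773, -0.634, 1175.946], [0.0, 0.0, 0.0, 1.0]]
wrist 68.37272229915598 280.55119082716465 210.5550097450761 -0.05998655929621304 [[0.236, 0.925, 0.298, 71.535], [0.972, -0.224, -0.073, 624.679], [-0.001, 0.307, -0.952, 373.189], [0.0, 0.0, 0.0, 1.0]]
```

View pics/scene0.png

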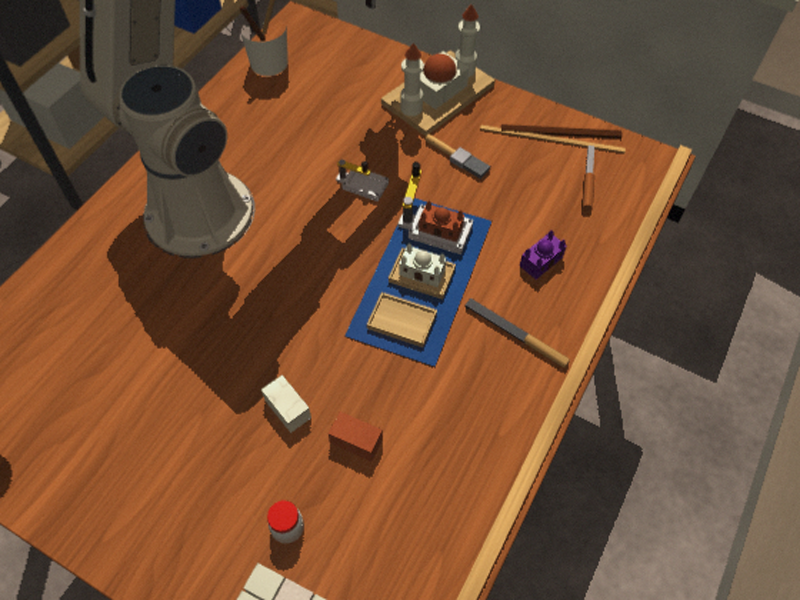

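View pics/side0.png

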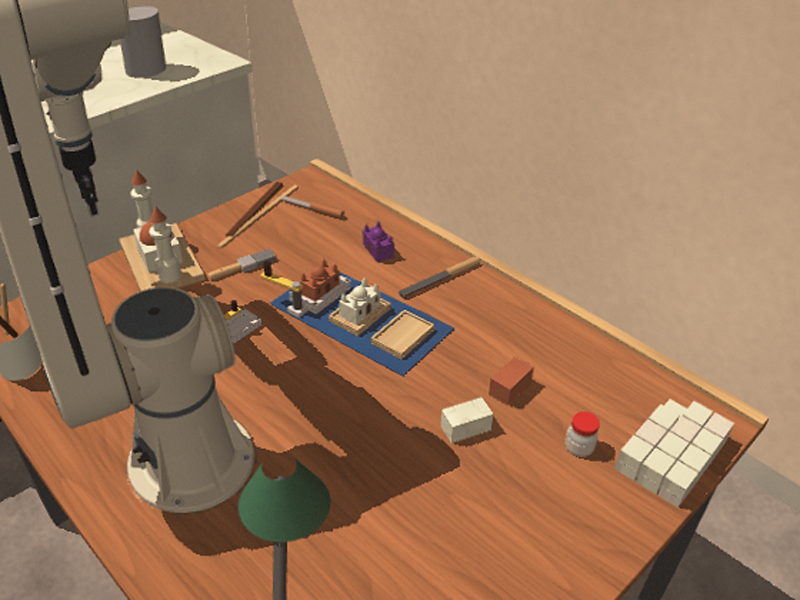

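Scene view (800 px scale), candidates: the full-size jig at (440,232), holding the red gatehouse. A smaller jig look-alike is at (365,183). The purple gatehouse look-alike is at (543,253). The white gatehouse stands in a bay at (423,272), the empty bay is at (402,320), the red block at (355,438) and the white block at (287,403). I choose the jig on the blue board, the red gatehouse and the red block.

```bash
python3 - <<'E'
from h import *
f=pickle.load(open('scene0.pkl','rb')); g=pickle.load(open('side0.pkl','rb'))
for n,a,b,z in [("jig/gate",(441,216),(321,268),66),("baywhite",(423,260),(360,290),66),("empty",(402,320),(403,333),16),("blockred",(357,429),(512,374),50),("blockwhite",(285,396),(468,414),50),("pivot",(407,215),(297,290),70),("knob",(416,172),(267,268),80),("brushish",(458,158),(240,266),10),("smalljig",(365,183),(243,322),20),("jar",(284,515),(585,425),75),("purple",(545,242),(377,232),60)]:
    print(n,px2w(f,a[0]*.7,a[1]*.7,z).round(),px2w(g,b[0]*.7,b[1]*.7,z).round())
c=f["color"][125:260,230:360]; d=g["color"][170:275,180:330]
A=cv2.resize(c,None,fx=4.4,fy=4.4,interpolation=cv2.INTER_CUBIC)
cv2.imwrite('pics/crop1.png',A); print(A.shape)
E
```

```text
jig/gate [515. 224.  66.] [535. 241.  66.]
baywhite [537. 100.  66.] [547. 113.  66.]
empty [556. -25.  16.] [555. -23.  16.]
blockred [ 608. -290.   50.] [ 603. -299.   50.]
blockwhite [ 453. -301.   50.] [ 452. -311.   50.]
pivot [450. 186.  70.] [437. 209.  70.]
knob [411. 297.  80.] [430. 315.  80.]
brushish [450. 442.  10.] [436. 450.  10.]
smalljig [299. 255.  20.] [308. 253.  20.]
jar [ 586. -495.   75.] [ 575. -502.   75.]
purple [742. 277.  60.] [746. 270.  60.]
(594, 572, 3)
```

View pics/crop1.png

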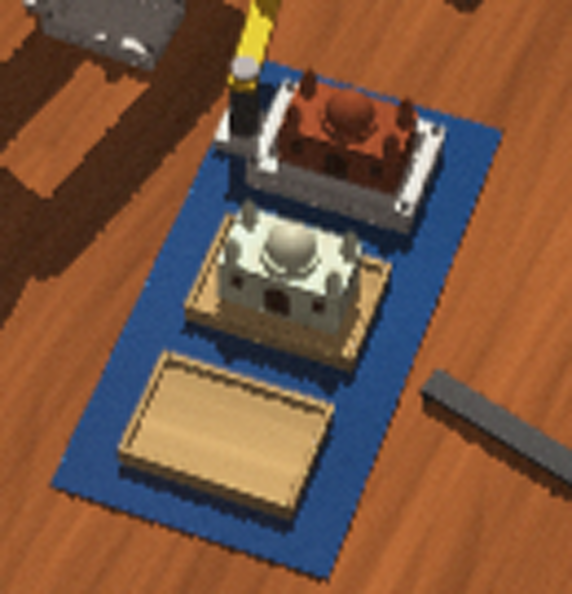

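Crop: the jig has a full-size pocket with the red gatehouse in it. Its post and knob are at the jig's upper left, and the keeper points along about +y. The white gatehouse is in the middle bay and the near bay is empty. This confirms the choice, so I'll move the wrist camera over the board.

```bash
cat >> h.py <<'E'
def rel(p,yaw,s=None):
    "shift(m)+turn from the current pose to TCP p (mm), tool down, tool x at yaw"
    s=s or sense(); R=Rn.from_euler('xyz',s["tcp_rot"]); T=Rn.from_euler('xyz',[np.pi,0,yaw])
    return np.r_[R.inv().apply(np.asarray(p)-s["eef_pos"])/1000,(R.inv()*T).as_rotvec()].round(4)
E
python3 - <<'E'
from h import *
print(rel([330,330,300],3.27),rel([535,105,230],3.27))
for p in [(330,600,80),(450,560,100)]: pass
f=pickle.load(open('scene0.pkl','rb'));g=pickle.load(open('side0.pkl','rb'))
for uv in [(411,120),(468,60)]: print(px2w(f,uv[0]*.7,uv[1]*.7,20).round())
for uv in [(170,275),(148,235)]: print(px2w(g,uv[0]*.7,uv[1]*.7,20).round())
E
```

```text
[-2.426e-01 -2.260e-01  3.600e-03 -1.000e-03 -2.000e-04 -3.672e-01] [-4.950e-01 -3.961e-01  7.370e-02 -1.000e-03 -2.000e-04 -3.672e-01]
[294. 489.  20.]
[318. 758.  20.]
[277. 529.  20.]
[327. 729.  20.]
```

Call:
drive_tool:
  targets: [-0.04,-0.037,0,0,0,-0.06,1,-0.08,-0.074,0,0,0,-0.12,1,-0.12,-0.11,0,0,0,-0.18,1,-0.16,-0.147,0,0,0,-0.25,1,-0.2,-0.184,0,0,0,-0.31,1,-0.243,-0.226,0,0,0,-0.367,1,-0.27,-0.245,0.01,0,0,-0.367,1,-0.3,-0.265,0.02,0,0,-0.367,1,-0.33,-0.285,0.03,0,0,-0.367,1,-0.36,-0.305,0.04,0,0,-0.367,1,-0.39,-0.325,0.05,0,0,-0.367,1,-0.42,-0.345,0.06,0,0,-0.367,1]

```text
clock: 1.15
eef_pos: [442.2, 207.7, 256.5]
tcp_rot: [3.141, 0.001, -3.013]
contact_force: [1.3, 1.0, 0.6]
opening: 0.994
```

```bash
python3 - <<'E'
from h import *
print(sense()["eef_pos"],rel([535,105,230],3.27))
E
```

```text
[442.21017449 207.74282558 256.47506173] [-0.0789 -0.1138  0.0265  0.0002  0.0006 -0.0002]
```

Call:
drive_tool:
  targets: [-0.02,-0.03,0.007,0,0,0,1,-0.04,-0.06,0.014,0,0,0,1,-0.06,-0.09,0.02,0,0,0,1,-0.079,-0.114,0.026,0,0,0,1,-0.079,-0.114,0.026,0,0,0,1,-0.079,-0.114,0.026,0,0,0,1]

```text
clock: 1.65
eef_pos: [534.7, 105.4, 230.0]
tcp_rot: [-3.142, -0.001, -3.016]
contact_force: [0.1, -0.4, 0.0]
opening: 1.003
```

```bash
python3 - <<'E'
from h import *
f=snap('wrist','w1'); s=sense();print(s["eef_pos"],s["tcp_rot"]); print(np.round(f["world_from_camera"],3).tolist())
cv2.imwrite('pics/w1.png',cv2.resize(f["color"],(800,600),interpolation=cv2.INTER_CUBIC))
E
```

```text
[533.94979645 106.20156851 230.18507886] [ 3.14143498e+00 -1.31203526e-03 -3.01491399e+00]
[[-0.126, 0.945, 0.303, 456.911], [0.992, 0.12, 0.039, 94.551], [0.0, 0.305, -0.952, 299.995], [0.0, 0.0, 0.0, 1.0]]
```

View pics/w1.png

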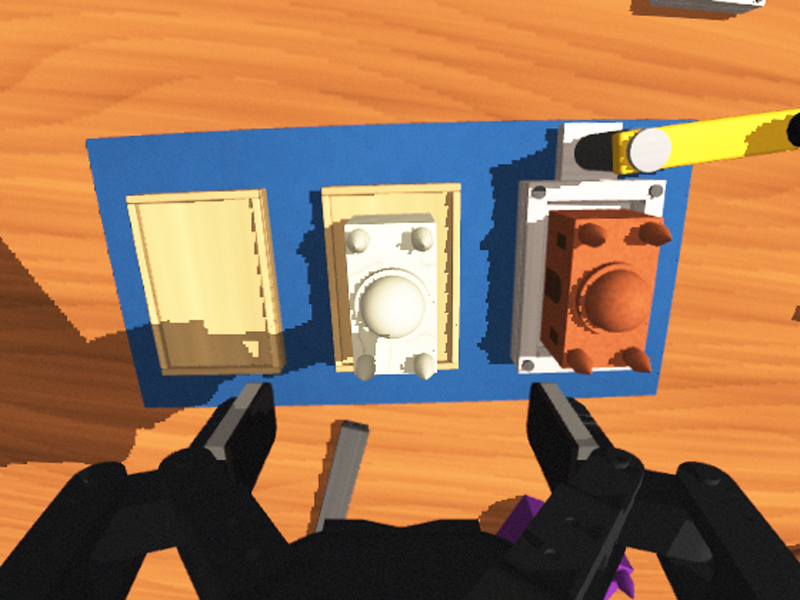

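```bash
python3 - <<'E'
from h import *
f=pickle.load(open('w1.pkl','rb'))
def P(l,z): return np.array([px2w(f,u*.7,v*.7,z)[:2] for u,v in l])
def rep(n,c):
    c=c[:,:2]; e=[c[i]-c[(i+1)%4] for i in range(4)]
    print(n,c.mean(0).round(1),[round(float(np.hypot(*x)),1) for x in e],[round(float(np.degrees(np.arctan2(x[1],x[0]))),1) for x in e]); return c.mean(0)
b=rep('bay empty',P([(127,197),(265,189),(277,374),(163,375)],22))
w=rep('bay white',P([(322,187),(461,184),(460,371),(337,371)],22))
j=rep('jig top',P([(527,182),(665,181),(658,372),(519,372)],30))
g=rep('gate red body top',P([(571,216),(657,212),(655,368),(566,370)],62))
rep('gate red spire base?',P([(592,235),(656,233),(640,360),(580,360)],80))
print('cap',P([(649,150)],90),'dome',P([(617,300)],80),'knobedge',P([(800,130)],98), 'barend', P([(770,135)],81))
def draw(im,c,yaw,L,W,z,col):
    ax=np.array([np.cos(yaw),np.sin(yaw)]);ay=np.array([-ax[1],ax[0]])
    q=[w2px(f,np.r_[c+sx*L/2*ax+sy*W/2*ay,z])*4 for sx,sy in((1,1),(1,-1),(-1,-1),(-1,1))]
    cv2.polylines(im,[np.int32(np.round(q))],True,col,1,cv2.LINE_AA)
E
```

```text
bay empty [553.7 -22.4] [89.1, 126.5, 82.7, 124.4] [-80.4, -174.2, 98.3, 8.6]
bay white [534.6 100.8] [85.3, 126.7, 85.9, 124.9] [-81.6, -170.7, 97.2, 9.0]
jig top [515.4 226.6] [84.9, 129.4, 97.9, 125.4] [-81.5, -164.6, 96.7, 9.7]
gate red body top [514.4 224.2] [47.7, 95.0, 55.4, 92.1] [-79.5, -163.3, 98.0, 12.1]
gate red spire base? [511.9 217.3] [33.4, 71.1, 34.4, 69.4] [-80.5, -170.0, 96.7, 9.3]
cap [[436.81671103 207.52052701]] dome [[512.03854528 217.2707872 ]] knobedge [[417.5333175  272.41177065]] barend [[419.286347   272.03929722]]
```

```bash
cat >> h.py <<'E'
def draw(f,im,c,yaw,L,W,z,col,k,off=(0,0)):
    ax=np.array([np.cos(yaw),np.sin(yaw)]);ay=np.array([-ax[1],ax[0]])
    q=[(w2px(f,np.r_[np.array(c)+sx*L/2*ax+sy*W/2*ay,z])-off+.5)*k for sx,sy in((1,1),(1,-1),(-1,-1),(-1,1))]
    cv2.polylines(im,[np.int32(np.round(q))],True,col,1,cv2.LINE_AA)
E
python3 - <<'E'
from h import *
f=pickle.load(open('w1.pkl','rb')); y=.153
o=np.array([80,80]); k=2
im=cv2.resize(f["color"][80:275,80:480],None,fx=k,fy=k,interpolation=cv2.INTER_CUBIC)
G=(0,255,0);B=(255,0,255);C=(255,255,0)
for c in((553.7,-22.6),(534.6,100.8)):
    draw(f,im,c,y,126,86,22,G,k,o); draw(f,im,c,y,116,76,16,B,k,o)
draw(f,im,(515.4,225),y,104,62,30,C,k,o)
draw(f,im,(515.4,225),y,90,50,62,G,k,o)
draw(f,im,(515.4,225),y,90,50,30,B,k,o)
cv2.imwrite('pics/ov1.png',im); print(im.shape)
E
```

```text
(390, 800, 3)
```

View pics/ov1.png

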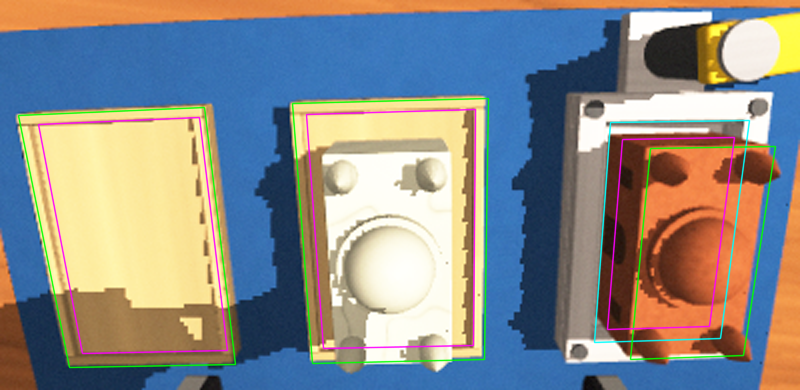

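Overlay: both bay outlines match within about 1 px. The gatehouse body and pocket outlines fit within about 2 mm. Next I'll go above the red gatehouse.

```bash
python3 - <<'E'
from h import *
print(rel([515,225,160],.153+np.pi),rel([515,225,103],.153+np.pi))
E
```

```text
[ 0.0037  0.1202  0.0702  0.0002 -0.0013 -0.0263] [ 0.0036  0.1202  0.1272  0.0002 -0.0013 -0.0263]
```

Call:
drive_tool:
  targets: [0.001,0.03,0.01,0,0,-0.01,1,0.002,0.06,0.02,0,0,-0.02,1,0.003,0.09,0.04,0,0,-0.026,1,0.004,0.12,0.06,0,0,-0.026,1,0.004,0.12,0.08,0,0,-0.026,1,0.004,0.12,0.095,0,0,-0.026,1,0.004,0.12,0.11,0,0,-0.026,1,0.004,0.12,0.12,0,0,-0.026,1,0.004,0.12,0.127,0,0,-0.026,1,0.004,0.12,0.127,0,0,-0.026,1,0.004,0.12,0.127,0,0,-0.026,1]

```text
clock: 2.62
eef_pos: [514.8, 225.3, 104.0]
tcp_rot: [3.142, 0.0, -2.987]
contact_force: [0.5, 0.8, -1.1]
opening: 1.001
```

Call:
drive_tool:
  targets: [0,0,0,0,0,0,0.8,0,0,0,0,0,0,0.7,0,0,0,0,0,0,0.6,0,0,0,0,0,0,0.5,0,0,0,0,0,0,0.4,0,0,0,0,0,0,0.3,0,0,0,0,0,0,0.3,0,0,0,0,0,0,0.3,0,0,0,0,0,0,0.3,0,0,0,0,0,0,0.3]
  force: 50

```text
clock: 3.45
eef_pos: [515.4, 225.1, 104.6]
tcp_rot: [3.141, 0.001, -2.988]
contact_force: [-1.1, -2.1, 6.1]
opening: 0.578
```

```bash
python3 - <<'E'
from h import *
f=snap('wrist','w2'); s=sense();print(s)
cv2.imwrite('pics/w2.png',f["color"])
E
```

```text
{'clock': 3.5, 'qpos': array([ 4.09136981e-01,  5.21025708e-01,  1.90706342e+00, -2.69850860e-04,
        7.12259405e-01, -1.31554802e+00]), 'qvel': array([ 0.0002285 , -0.00017947, -0.00022527, -0.00024475, -0.00109287,
        0.00248293]), 'joint_efforts': array([ 4.46227575e-01, -5.71991622e+01, -2.15984505e+01,  2.20240904e-01,
       -4.11236146e-01,  1.76864339e-02]), 'eef_pos': array([515.40577313, 225.06581999, 104.6038867 ]), 'tcp_rot': array([ 3.14144943e+00,  1.24838457e-03, -2.98749993e+00]), 'contact_force': array([-0.73293339, -0.96975031,  5.85062027]), 'wrist_torque': array([-0.2069112 ,  0.0411357 , -0.01453385]), 'opening': 0.5782643848817467}
```

View pics/w2.png

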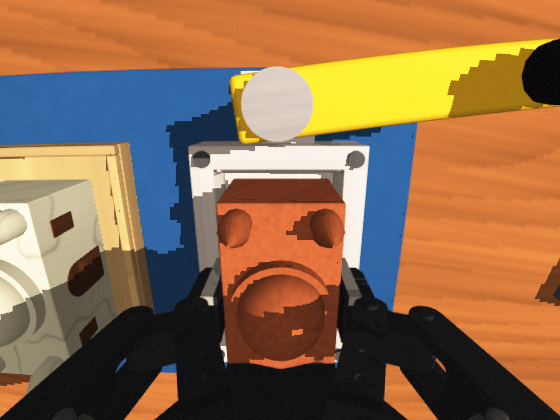

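Wrist view: the body is centred between the pads and clear of the walls. I'll measure its offset in the grip and the jig rim, then lift.

```bash
python3 - <<'E'
from h import *
f=pickle.load(open('w2.pkl','rb')); y=.153; ax=np.array([np.cos(y),np.sin(y)]);ay=np.array([-ax[1],ax[0]])
c=np.array([515.4,225.1])
for n,uv,z in [('bodyTL',(219,203),62),('bodyTR',(344,203),62),('rimL',(189,147),30),('rimR',(369,147),30),('mouthTL',(213,170),30),('mouthTR',(347,170),30),('floorline',(222,172),30),('cap',(278,104),90),('knob',(545,75),98),('barNearEnd',(560,102),81),('barfar',(560,38),81),('barL1',(330,68),81),('barL2',(330,136),81)]:
    p=px2w(f,*uv,z)[:2]; print(n,p.round(1),'rel',np.round([(p-c)@ax,(p-c)@ay],1))
E
```

```text
bodyTL [474.3 194.1] rel [-45.3 -24.4]
bodyTR [467. 241.] rel [-45.4  23.1]
rimL [459.9 172.5] rel [-62.9 -43.5]
rimR [447. 255.] rel [-63.  40.]
mouthTL [469.  184.6] rel [-52.1 -32.9]
mouthTR [459.2 247.2] rel [-52.2  30.4]
floorline [469.3 188.9] rel [-51.1 -28.7]
cap [436.1 211.1] rel [-80.5  -1.8]
knob [418.5 273.5] rel [-88.4  62.6]
barNearEnd [420.5 295. ] rel [-83.2  83.6]
barfar [403.5 288.3] rel [-101.    79.6]
barL1 [424.1 223.9] rel [-90.5  12.7]
barL2 [442.5 227.6] rel [-71.7  13.6]
```

Call:
drive_tool:
  targets: [0,0,-0.004,0,0,0,0.3,0,0,-0.012,0,0,0,0.3,0,0,-0.022,0,0,0,0.3,0,0,-0.037,0,0,0,0.3,0,0,-0.055,0,0,0,0.3,0,0,-0.075,0,0,0,0.3,0,0,-0.095,0,0,0,0.3,0,0,-0.11,0,0,0,0.3,0,0,-0.12,0,0,0,0.3,0,0,-0.12,0,0,0,0.3]

```text
clock: 4.33
eef_pos: [515.8, 225.5, 226.4]
tcp_rot: [3.141, 0.004, -2.987]
contact_force: [0.3, -0.1, -3.7]
opening: 0.574
```

```bash
python3 - <<'E'
from h import *
f=snap('wrist','w3'); s=sense();print(s["eef_pos"],s["opening"],s["contact_force"])
cv2.imwrite('pics/w3.png',f["color"])
E
```

```text
[515.2766236  225.27701435 224.86392765] 0.575531860356685 [-0.73874249 -0.49462819 -4.14388376]
```

View pics/w3.png

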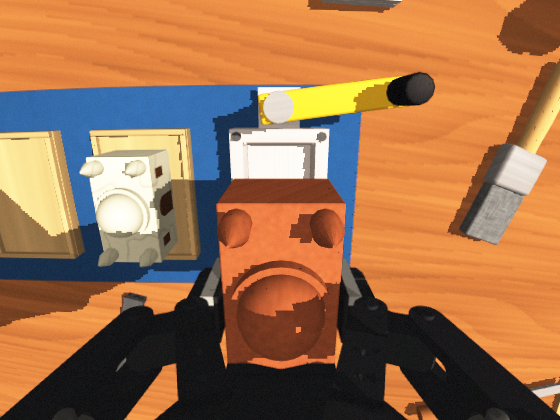

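The gatehouse is held level and the empty pocket is visible at (285,160). The keeper knob is at (410,87), well away. Next: carry it to the empty bay.

```bash
python3 - <<'E'
from h import *
f=pickle.load(open('w3.pkl','rb'))
k=px2w(f,410,87,112);print('knob',k, 'cap',px2w(f,278,107,90))
print(rel([553.7,-22.9,225],.153+np.pi),rel([553.7,-22.9,125],.153+np.pi))
E
```

```text
knob [413.60326893 282.75283686 112.        ] cap [436.27269639 210.70327663  90.        ]
[ 1.000e-04 -2.511e-01 -3.000e-04  6.000e-04  2.200e-03  1.200e-03] [ 0.0004 -0.2512  0.0997  0.0006  0.0022  0.0012]
```

Call:
drive_tool:
  targets: [0,-0.01,0,0,0,0,0.3,0,-0.03,0,0,0,0,0.3,0,-0.06,0,0,0,0,0.3,0,-0.09,0,0,0,0,0.3,0,-0.12,0,0,0,0,0.3,0,-0.15,0,0,0,0,0.3,0,-0.18,0,0,0,0,0.3,0,-0.21,0,0,0,0,0.3,0,-0.235,0,0,0,0,0.3,0,-0.247,0.01,0,0,0,0.3,0,-0.251,0.025,0,0,0,0.3,0,-0.251,0.04,0,0,0,0.3]

```text
clock: 5.38
eef_pos: [553.0, -24.5, 182.0]
tcp_rot: [3.142, -0.001, -2.989]
contact_force: [-0.2, 0.2, -3.9]
opening: 0.58
```

Call:
drive_tool:
  targets: [0,0,0.012,0,0,0,0.3,0,0,0.024,0,0,0,0.3,0,0,0.036,0,0,0,0.3,0,0,0.048,0,0,0,0.3,0,0,0.058,0,0,0,0.3,0,0,0.064,0,0,0,0.3,0,0,0.068,0,0,0,0.3,0,0,0.07,0,0,0,0.3,0,0,0.07,0,0,0,0.3]

```text
clock: 6.13
eef_pos: [553.5, -22.9, 113.5]
tcp_rot: [-3.142, -0.0, -2.987]
contact_force: [-0.2, -0.3, -4.4]
opening: 0.577
```

```bash
python3 - <<'E'
from h import *
s=sense();print(s["eef_pos"],s["tcp_rot"],s["contact_force"],s["opening"]); print(rel([553.7,-22.9,105],.153+np.pi))
E
```

```text
[553.522842   -22.86153485 113.48370862] [-3.14157020e+00 -5.47329010e-05 -2.98724724e+00] [-0.22719667 -0.27381772 -4.35538458] 0.5765501651129333
[-0.0002 -0.0001  0.0085 -0.     -0.0001  0.0013]
```

Call:
drive_tool:
  targets: [0,0,0.002,0,0,0,0.3,0,0,0.004,0,0,0,0.3,0,0,0.006,0,0,0,0.3,0,0,0.007,0,0,0,0.3,0,0,0.008,0,0,0,0.3,0,0,0.0085,0,0,0,0.3,0,0,0.009,0,0,0,0.3,0,0,0.009,0,0,0,0.3]

```text
clock: 6.8
eef_pos: [553.5, -22.9, 104.7]
tcp_rot: [-3.142, 0.0, -2.987]
contact_force: [0.4, -0.6, -5.0]
opening: 0.574
```

Call:
drive_tool:
  targets: [0,0,0.0005,0,0,0,0.3,0,0,0.001,0,0,0,0.3,0,0,0.001,0,0,0,0.3]

```text
clock: 7.05
eef_pos: [553.5, -22.9, 104.6]
tcp_rot: [-3.142, 0.0, -2.987]
contact_force: [-3.8, 0.2, 8.6]
opening: 0.575
```

Call:
drive_tool:
  targets: [0,0,0.0005,0,0,0,0.3,0,0,0.001,0,0,0,0.3,0,0,0.001,0,0,0,0.3]

```text
clock: 7.3
eef_pos: [553.5, -23.0, 104.5]
tcp_rot: [-3.142, 0.0, -2.987]
contact_force: [-8.7, 0.2, 22.0]
opening: 0.576
```

Call:
drive_tool:
  targets: [0,0,-0.0015,0,0,0,0.35,0,0,-0.0015,0,0,0,0.55,0,0,-0.0015,0,0,0,0.62,0,0,-0.0015,0,0,0,0.7,0,0,-0.0015,0,0,0,0.8,0,0,-0.0015,0,0,0,0.9,0,0,-0.0015,0,0,0,1,0,0,-0.0015,0,0,0,1,0,0,-0.01,0,0,0,1,0,0,-0.035,0,0,0,1,0,0,-0.07,0,0,0,1,0,0,-0.1,0,0,0,1]

```text
clock: 8.3
eef_pos: [553.2, -22.9, 204.4]
tcp_rot: [3.141, -0.001, -2.987]
contact_force: [0.5, -0.2, 0.7]
opening: 0.999
```

```bash
python3 - <<'E'
from h import *
s=sense();print(s["eef_pos"],s["contact_force"],s["opening"])
f=pickle.load(open('scene0.pkl','rb'));g=pickle.load(open('side0.pkl','rb'))
# block red top corners guess in both
print([px2w(f,u*.7,v*.7,50)[:2].round() for u,v in((337,414),(383,432),(375,452),(330,436))])
print(rel([570,-250,260],.153+np.pi))
E
```

```text
[553.18077278 -22.91414587 204.35883449] [ 0.5063607  -0.16087598  0.7376828 ] 0.9991238810169095
[array([ 559., -283.]), array([ 653., -271.]), array([ 660., -312.]), array([ 571., -327.])]
[ 1.83e-02 -2.27e-01 -5.57e-02  1.00e-04 -7.00e-04  1.20e-03]
```

```bash
python3 - <<'E'
from h import *
print(rel([612,-290,230],.153+np.pi))
E
```

```text
[-1.710e-02 -2.729e-01 -2.570e-02  1.000e-04 -7.000e-04  1.200e-03]
```

Call:
drive_tool:
  targets: [-0.002,-0.035,-0.01,0,0,0,1,-0.004,-0.07,-0.02,0,0,0,1,-0.006,-0.105,-0.026,0,0,0,1,-0.008,-0.14,-0.026,0,0,0,1,-0.01,-0.175,-0.026,0,0,0,1,-0.013,-0.21,-0.026,0,0,0,1,-0.015,-0.245,-0.026,0,0,0,1,-0.017,-0.273,-0.026,0,0,0,1,-0.017,-0.273,-0.026,0,0,0,1,-0.017,-0.273,-0.026,0,0,0,1]

```text
clock: 9.13
eef_pos: [612.0, -291.4, 228.8]
tcp_rot: [3.142, 0.0, -2.99]
contact_force: [-0.4, 0.1, -1.0]
opening: 1.004
```

```bash
python3 - <<'E'
from h import *
s=sense();print(s["eef_pos"],s["tcp_rot"])
f=snap('wrist','w4'); h=snap('scene','s4')
g=cv2.cvtColor(f["color"],cv2.COLOR_BGR2HSV)
im=np.vstack([cv2.resize(f["color"][:300],(800,429),interpolation=cv2.INTER_CUBIC),cv2.resize(h["color"][125:265,190:590][:, :370],(800,160)) if 0 else np.zeros((1,800,3),np.uint8)])
s_=cv2.resize(h["color"][130:260,230:360],(170,170),interpolation=cv2.INTER_CUBIC)
im=np.vstack([im,np.zeros((170,800,3),np.uint8)]); im[430:600,:170]=s_
cv2.imwrite('pics/w4.png',im)
E
```

```text
[ 611.98128463 -291.37099615  228.84722207] [ 3.14153263e+00  6.02129880e-05 -2.98961805e+00]
```

View pics/w4.png

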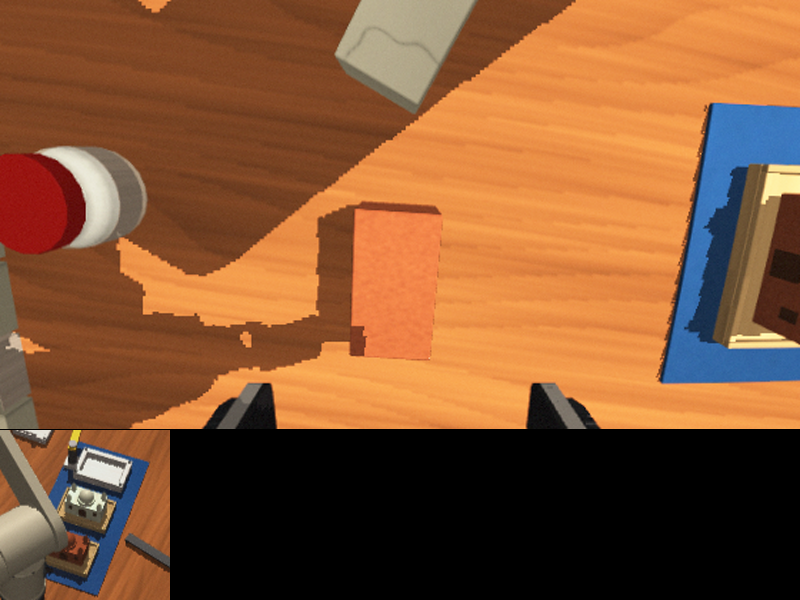

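The red gatehouse stands in the near bay in the scene inset. The red block's top corners are at (355,208), (441,213), (430,359) and (350,355).

```bash
python3 - <<'E'
from h import *
f=pickle.load(open('w4.pkl','rb'))
c=np.array([px2w(f,u*.7,v*.7,50)[:2] for u,v in[(355,208),(441,213),(430,359),(350,355)]])
e=[c[i]-c[(i+1)%4] for i in range(4)]
print(c.mean(0),[(round(float(np.hypot(*x)),1),round(float(np.arctan2(x[1],x[0])),3)) for x in e])
y=np.mean([np.arctan2(*(c[2]-c[1])[::-1]),np.arctan2(*(c[3]-c[0])[::-1])]);print(y)
y2=np.arctan2(*(c[1]-c[0])[::-1])-np.pi/2; y3=np.arctan2(*(c[2]-c[3])[::-1])-np.pi/2; print(y2,y3)
print(rel([*c.mean(0),86],y+np.pi))
E
```

```text
[ 606.20565757 -297.26736091] [(48.0, -1.476), (89.4, -3.038), (49.5, 1.669), (89.6, 0.087)]
0.09547496954863757
0.0949937629730302 0.098128216569777
[ 0.0066 -0.0071  0.1427  0.0007 -0.0005  0.0586]
```

Call:
drive_tool:
  targets: [0.002,-0.002,0.02,0,0,0.02,1,0.004,-0.004,0.045,0,0,0.04,1,0.006,-0.006,0.07,0,0,0.058,1,0.0066,-0.007,0.095,0,0,0.058,1,0.0066,-0.007,0.115,0,0,0.058,1,0.0066,-0.007,0.13,0,0,0.058,1,0.0066,-0.007,0.141,0,0,0.058,1,0.0066,-0.007,0.141,0,0,0.058,1,0.0066,-0.007,0.141,0,0,0.058,1]

```text
clock: 9.98
eef_pos: [606.9, -297.5, 87.8]
tcp_rot: [3.141, -0.0, -3.045]
contact_force: [-0.1, 0.4, -0.8]
opening: 0.998
```

Call:
drive_tool:
  targets: [0,0,0,0,0,0,0.8,0,0,0,0,0,0,0.7,0,0,0,0,0,0,0.6,0,0,0,0,0,0,0.5,0,0,0,0,0,0,0.4,0,0,0,0,0,0,0.3,0,0,0,0,0,0,0.3,0,0,0,0,0,0,0.3,0,0,0,0,0,0,0.3,0,0,0,0,0,0,0.3]
  force: 50

```text
clock: 10.82
eef_pos: [607.4, -298.2, 89.0]
tcp_rot: [-3.141, 0.002, -3.046]
contact_force: [0.8, 1.2, 6.1]
opening: 0.574
```

Call:
drive_tool:
  targets: [0,0,-0.004,0,0,0,0.3,0,0,-0.012,0,0,0,0.3,0,0,-0.022,0,0,0,0.3,0,0,-0.037,0,0,0,0.3,0,0,-0.055,0,0,0,0.3,0,0,-0.075,0,0,0,0.3,0,0,-0.095,0,0,0,0.3,0,0,-0.115,0,0,0,0.3,0,0,-0.132,0,0,0,0.3,0,0,-0.14,0,0,0,0.3,0,0,-0.14,0,0,0,0.3]

```text
clock: 11.73
eef_pos: [607.7, -298.5, 231.0]
tcp_rot: [-3.139, 0.004, -3.045]
contact_force: [0.7, -0.5, -4.4]
opening: 0.578
```

```bash
python3 - <<'E'
from h import *
s=sense();print(s["eef_pos"],s["tcp_rot"],s["contact_force"],s["opening"])
f=snap('wrist','w5'); cv2.imwrite('pics/w5.png',f["color"])
E
```

```text
[ 607.72551068 -298.53069002  230.97725592] [-3.13911472  0.00394913 -3.04544179] [ 0.73138209 -0.52464495 -4.38108208] 0.5783447273749218
```

View pics/w5.png

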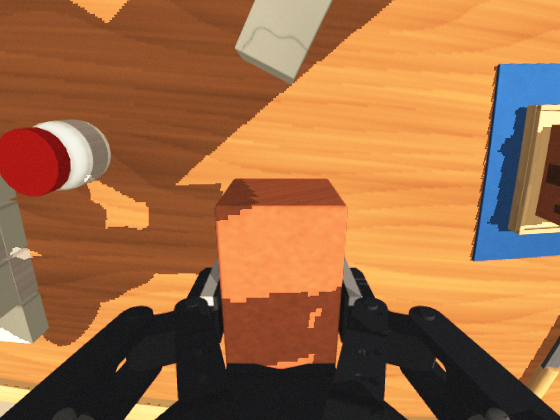

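```bash
python3 - <<'E'
from h import *
f=pickle.load(open('w5.pkl','rb')); s=sense(); R=Rn.from_euler('xyz',s["tcp_rot"])
for uv in((217,206),(346,206)):
    print('top edge in tool',R.inv().apply(px2w(f,*uv,s["eef_pos"][2]-39)-s["eef_pos"]).round(1))
y=.155+np.pi
for p in([562,60,231],[515.5,224.3,231],[515.5,224.3,130]): print(rel(p,y))
E
```

```text
top edge in tool [ 44.  -25.2  38.9]
top edge in tool [44.1 23.2 38.9]
[ 0.0105  0.3608 -0.0024 -0.0013  0.002  -0.0588]
[ 0.041   0.5289 -0.0026 -0.0013  0.002  -0.0588]
[ 0.0412  0.529   0.0984 -0.0013  0.002  -0.0588]
```

Call:
drive_tool:
  targets: [0.001,0.01,0,0,0,0,0.3,0.002,0.03,0,0,0,-0.01,0.3,0.004,0.06,0,0,0,-0.02,0.3,0.006,0.09,0,0,0,-0.03,0.3,0.008,0.12,0,0,0,-0.04,0.3,0.01,0.15,0,0,0,-0.05,0.3,0.012,0.18,0,0,0,-0.059,0.3,0.014,0.21,0,0,0,-0.059,0.3,0.017,0.24,0,0,0,-0.059,0.3,0.02,0.27,0,0,0,-0.059,0.3,0.023,0.3,0,0,0,-0.059,0.3,0.026,0.33,0,0,0,-0.059,0.3]

```text
clock: 12.78
eef_pos: [547.4, 29.8, 226.3]
tcp_rot: [3.141, -0.003, -2.986]
contact_force: [1.1, 0.7, -3.5]
opening: 0.575
```

```bash
python3 - <<'E'
from h import *
s=sense();print(s["eef_pos"],s["tcp_rot"],s["opening"])
y=.155+np.pi
for p in([514.6,224.3,231],[514.6,224.3,128]): print(rel(p,y))
E
```

```text
[547.36076745  29.76352303 226.30553861] [ 3.14115789e+00 -2.63166183e-03 -2.98639722e+00] 0.5754571659293997
[ 0.0023  0.1973 -0.0046  0.0004 -0.0026  0.0002]
[ 0.002   0.1972  0.0984  0.0004 -0.0026  0.0002]
```

Call:
drive_tool:
  targets: [0,0.03,-0.002,0,0,0,0.3,0.001,0.06,-0.003,0,0,0,0.3,0.001,0.09,-0.003,0,0,0,0.3,0.001,0.12,-0.003,0,0,0,0.3,0.002,0.145,-0.003,0,0,0,0.3,0.002,0.165,-0.003,0,0,0,0.3,0.002,0.18,0.005,0,0,0,0.3,0.002,0.185,0.02,0,0,0,0.3,0.002,0.185,0.035,0,0,0,0.3,0.002,0.185,0.045,0,0,0,0.3,0.002,0.185,0.05,0,0,0,0.3,0.002,0.185,0.05,0,0,0,0.3]

```text
clock: 13.78
eef_pos: [517.4, 210.0, 175.9]
tcp_rot: [-3.141, -0.003, -2.986]
contact_force: [-0.2, -0.4, -5.1]
opening: 0.578
```

```bash
python3 - <<'E'
from h import *
s=sense();print(s["eef_pos"],s["tcp_rot"],s["opening"])
f=snap('wrist','w6'); cv2.imwrite('pics/w6.png',f["color"])
y=.155+np.pi
for p in([514.6,224.3,126],): print(rel(p,y))
E
```

```text
[517.36119327 210.00200917 175.88938407] [-3.14080705 -0.00340105 -2.98649488] 0.5782699299457512
[ 0.0011  0.0146  0.0509 -0.0004 -0.0019 -0.0002]
```

View pics/w6.png

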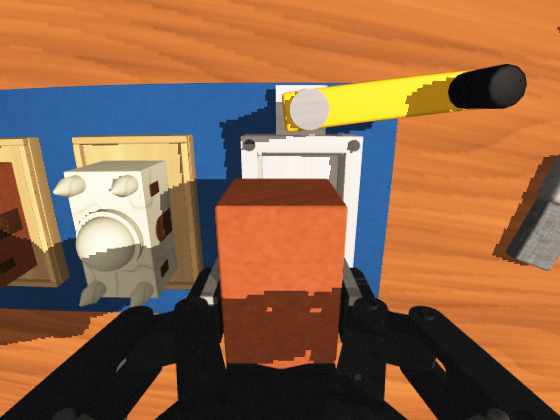

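```bash
python3 - <<'E'
from h import *
f=pickle.load(open('w6.pkl','rb')); s=sense(); R=Rn.from_euler('xyz',s["tcp_rot"])
T=lambda uv,z: R.inv().apply(px2w(f,*uv,z)-s["eef_pos"]).round(1)[:2]
print('blk',T((217,206),137),T((346,206),137))
print('rim',T((241,137),30),T((363,137),30),'mouth',T((257,154),30),T((347,154),30),'cap',T((310,109),90))
E
```

```text
blk [ 46.  -24.5] [46.  23.2]
rim [ 62.8 -28.1] [63.1 55.6] mouth [ 51.2 -17.4] [51.3 45.3] cap [80.7 13.2]
```

Call:
drive_tool:
  targets: [0,0.007,0.003,0,-0.001,0,0.3,0,0.0145,0.01,0,-0.002,0,0.3,0,0.0145,0.02,0,-0.002,0,0.3,0,0.0145,0.03,0,-0.002,0,0.3,0,0.0145,0.04,0,-0.002,0,0.3,0,0.0145,0.046,0,-0.002,0,0.3,0,0.0145,0.05,0,-0.002,0,0.3,0,0.0145,0.05,0,-0.002,0,0.3]

```text
clock: 14.5
eef_pos: [515.8, 224.4, 126.4]
tcp_rot: [-3.141, 0.0, -2.987]
contact_force: [-0.7, -0.5, -3.4]
opening: 0.579
```

Call:
drive_tool:
  targets: [0,0,0.002,0,0,0,0.3,0,0,0.004,0,0,0,0.3,0,0,0.006,0,0,0,0.3,0,0,0.008,0,0,0,0.3,0,0,0.01,0,0,0,0.3,0,0,0.01,0,0,0,0.3]

```text
clock: 15.0
eef_pos: [516.2, 224.7, 117.4]
tcp_rot: [-3.141, 0.002, -2.986]
contact_force: [-1.2, -0.5, -4.1]
opening: 0.577
```

Call:
drive_tool:
  targets: [0.001,0,0.002,0,0,0,0.3,0.001,0,0.004,0,-0.001,0,0.3,0.001,0,0.006,0,-0.001,0,0.3,0.001,0,0.007,0,-0.001,0,0.3,0.001,0,0.008,0,-0.001,0,0.3,0.001,0,0.008,0,-0.001,0,0.3]

```text
clock: 15.5
eef_pos: [515.3, 224.6, 109.4]
tcp_rot: [-3.141, 0.003, -2.986]
contact_force: [0.0, 0.7, -4.0]
opening: 0.577
```

Call:
drive_tool:
  targets: [0,0,0.001,0,0,0,0.3,0,0,0.002,0,0,0,0.3,0,0,0.002,0,0,0,0.3]

```text
clock: 15.75
eef_pos: [515.3, 224.6, 107.5]
tcp_rot: [-3.142, 0.003, -2.986]
contact_force: [0.0, 0.2, -3.7]
opening: 0.58
```

Call:
drive_tool:
  targets: [0,0,0.001,0,0,0,0.3,0,0,0.0015,0,0,0,0.3,0,0,0.0015,0,0,0,0.3]

```text
clock: 16.0
eef_pos: [515.4, 224.6, 106.0]
tcp_rot: [-3.142, 0.003, -2.986]
contact_force: [-0.6, 0.5, -3.8]
opening: 0.575
```

Call:
drive_tool:
  targets: [0,0,0.0005,0,0,0,0.3,0,0,0.001,0,0,0,0.3,0,0,0.001,0,0,0,0.3]

```text
clock: 16.25
eef_pos: [515.4, 224.6, 105.1]
tcp_rot: [-3.142, 0.003, -2.986]
contact_force: [-0.2, 0.6, -4.1]
opening: 0.58
```

Call:
drive_tool:
  targets: [0,0,0.0005,0,0,0,0.3,0,0,0.001,0,0,0,0.3,0,0,0.001,0,0,0,0.3]

```text
clock: 16.5
eef_pos: [515.5, 224.7, 105.0]
tcp_rot: [-3.142, 0.003, -2.986]
contact_force: [-2.9, -0.9, 7.7]
opening: 0.578
```

Call:
drive_tool:
  targets: [0,0,-0.0005,0,0,0,0.4,0,0,-0.0005,0,0,0,0.55,0,0,-0.0005,0,0,0,0.62,0,0,-0.0005,0,0,0,0.7,0,0,-0.0005,0,0,0,0.8,0,0,-0.0005,0,0,0,0.9,0,0,-0.0005,0,0,0,1,0,0,-0.0005,0,0,0,1,0,0,-0.01,0,0,0,1,0,0,-0.035,0,0,0,1,0,0,-0.07,0,0,0,1,0,0,-0.105,0,0,0,1]

```text
clock: 17.5
eef_pos: [514.4, 224.3, 210.2]
tcp_rot: [-3.141, 0.001, -2.986]
contact_force: [0.5, 0.1, 0.9]
opening: 1.001
```

```bash
python3 - <<'E'
from h import *
s=sense();print(s["eef_pos"],s["tcp_rot"],s["contact_force"])
g=snap('wrist','w7'); cv2.imwrite('pics/w7.png',cv2.resize(g["color"],(800,600),interpolation=cv2.INTER_CUBIC))
E
```

```text
[514.42636804 224.28383714 210.23425911] [-3.14109022e+00  1.05377544e-03 -2.98635749e+00] [0.47198463 0.08999284 0.90923892]
```

View pics/w7.png

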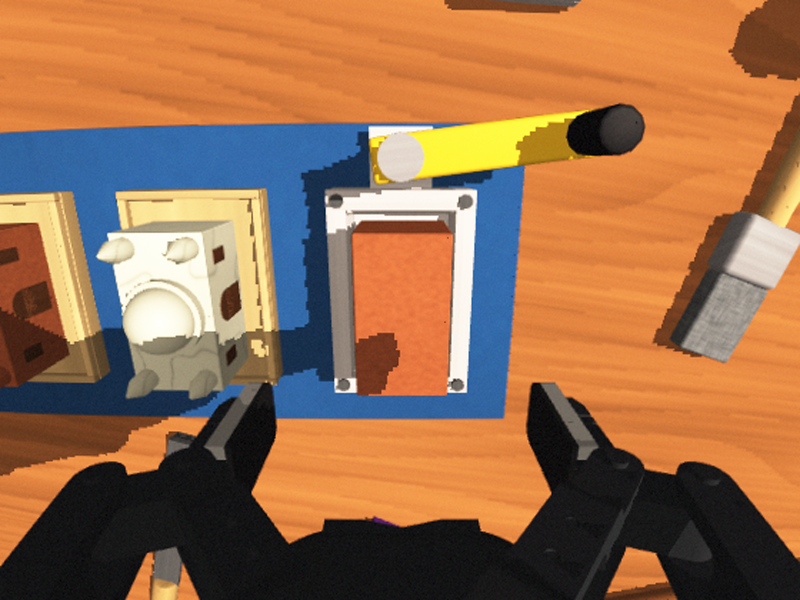

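The block sits flat and square in the pocket, with its top at (352–450, 235–395). The knob top is at about (618,128) and the pivot cap at (401,157).

```bash
python3 - <<'E'
from h import *
f=pickle.load(open('w7.pkl','rb'));y0=.155
P=lambda u,v,z: px2w(f,u*.7,v*.7,z)[:2]
piv=np.array([436.4,212.0])
for n,p in(('top',P(618,129,115)),('foot',P(587,134,81)),('cap',P(401,157,90))):
    d=p-piv; print(n,p.round(1),np.hypot(*d).round(1),round(float(np.arctan2(d[1],d[0])-y0),3))
c=np.array([P(u,v,66) for u,v in((356,236),(450,236),(448,395),(357,394))]); print('block',c.mean(0))
for th in(1.68,):
    a=th+y0; k=piv+80*np.array([np.cos(a),np.sin(a)]); print(k, rel([*k,215],a), rel([*k,157],a))
E
```

```text
top [413.9 286. ] 77.4 1.711
foot [413.6 288.5] 79.8 1.706
cap [436.1 211.1] 0.9 -2.055
block [515.40056906 224.52005611]
[415.50874751 289.22406082] [0.091  0.0786 0.0017 0.0095 0.0073 1.4618] [0.0917 0.0785 0.0597 0.0095 0.0073 1.4618]
```

```bash
python3 - <<'E'
from h import *
print(rel([413.2,288.6,215],1.865))
E
```

```text
[0.0934 0.0783 0.0016 0.0093 0.0074 1.4318]
```

Call:
drive_tool:
  targets: [0.008,0.007,0,0,0,0.119,0.9,0.016,0.013,0,0,0,0.239,0.8,0.024,0.02,0,0,0,0.358,0.7,0.032,0.026,0,0,0,0.477,0.6,0.04,0.033,0,0,0,0.597,0.5,0.047,0.039,0,0,0,0.716,0.45,0.055,0.046,0,0,0,0.835,0.45,0.063,0.052,0,0,0,0.955,0.45,0.07,0.059,0,0,0,1.074,0.45,0.078,0.065,0,0,0,1.193,0.45,0.086,0.072,0,0,0,1.313,0.45,0.0934,0.0783,0,0,0,1.432,0.45]

```text
clock: 18.55
eef_pos: [410.3, 287.8, 209.4]
tcp_rot: [3.138, 0.0, 1.859]
contact_force: [0.8, 0.9, -0.0]
opening: 0.45
```

Call:
drive_tool:
  targets: [0,0,0,0,0,0,0.45,0,0,0,0,0,0,0.45]

```text
clock: 18.72
eef_pos: [410.7, 287.7, 209.3]
tcp_rot: [3.138, 0.0, 1.87]
contact_force: [0.0, -0.1, -1.0]
opening: 0.452
```

```bash
python3 - <<'E'
from h import *
s=sense();print(s["eef_pos"],s["tcp_rot"],s["qpos"].round(2))
print(rel([413.2,288.6,157],1.865))
g=snap('wrist','w8'); cv2.imwrite('pics/w8.png',g["color"])
# tips/pads visible and the knob: black/dark segmentation summary
for th in (1.5,1.2,.9,.6,.3,0,-.06):
    pass
E
```

```text
[410.68822851 287.67516364 209.32512339] [3.13795514e+00 3.12845514e-04 1.86974921e+00] [ 0.61  0.28  1.98 -0.    0.88  0.31]
[0.0002 0.0025 0.0523 0.0036 0.0003 0.0047]
```

Call:
drive_tool:
  targets: [0,0.0025,0.01,0.003,0,0.004,0.45,0,0.0025,0.02,0.003,0,0.004,0.45,0,0.0025,0.028,0.003,0,0.004,0.45,0,0.0025,0.034,0.003,0,0.004,0.45,0,0.0025,0.04,0.003,0,0.004,0.45,0,0.0025,0.046,0.003,0,0.004,0.45,0,0.0025,0.05,0.003,0,0.004,0.45,0,0.0025,0.052,0.003,0,0.004,0.45,0,0.0025,0.052,0.003,0,0.004,0.4,0,0.0025,0.052,0.003,0,0.004,0.31,0,0.0025,0.052,0.003,0,0.004,0.31]

```text
clock: 19.68
eef_pos: [413.5, 288.4, 157.2]
tcp_rot: [3.141, 0.0, 1.861]
contact_force: [0.1, 0.1, -0.2]
opening: 0.31
```

```bash
python3 - <<'E'
from h import *
s=sense();print(s["eef_pos"],s["tcp_rot"],s["contact_force"],s["opening"])
piv=np.array([436.4,212.0])
for th in np.arange(1.61,0.3,-.12):
    a=th+.155; k=piv+80*np.array([np.cos(a),np.sin(a)]); print(round(th,2),rel([*k,157],a,s).round(3).tolist())
E
```

```text
[413.45866928 288.38323646 157.18793565] [3.14101819e+00 2.28191725e-04 1.86088672e+00] [ 0.08807091  0.13963464 -0.16974997] 0.3102535841964664
1.61 [-0.0, 0.008, 0.0, 0.001, 0.0, 0.096]
1.49 [-0.002, 0.017, 0.0, 0.001, 0.0, 0.216]
1.37 [-0.004, 0.026, 0.0, 0.001, 0.0, 0.336]
1.25 [-0.008, 0.035, 0.0, 0.001, 0.0, 0.456]
1.13 [-0.013, 0.044, 0.0, 0.001, 0.0, 0.576]
1.01 [-0.018, 0.051, 0.0, 0.001, 0.0, 0.696]
0.89 [-0.025, 0.058, 0.0, 0.001, -0.0, 0.816]
0.77 [-0.032, 0.064, 0.0, 0.001, -0.0, 0.936]
0.65 [-0.04, 0.07, 0.0, 0.001, -0.0, 1.056]
0.53 [-0.049, 0.074, 0.0, 0.001, -0.0, 1.176]
0.41 [-0.058, 0.077, 0.0, 0.001, -0.0, 1.296]
```

Clean descent with no contact. Now the swing, with the knob caged between the fingers.

Call:
drive_tool:
  targets: [0,0.008,0,0,0,0.096,0.31,-0.002,0.017,0,0,0,0.216,0.31,-0.004,0.026,0,0,0,0.336,0.31,-0.008,0.035,0,0,0,0.456,0.31,-0.013,0.044,0,0,0,0.576,0.31,-0.018,0.051,0,0,0,0.696,0.31,-0.025,0.058,0,0,0,0.816,0.31,-0.032,0.064,0,0,0,0.936,0.31,-0.04,0.07,0,0,0,1.056,0.31,-0.049,0.074,0,0,0,1.176,0.31,-0.058,0.077,0,0,0,1.296,0.31]

```text
clock: 20.6
eef_pos: [504.3, 254.7, 157.3]
tcp_rot: [3.141, -0.001, 0.559]
contact_force: [0.0, 1.0, 0.3]
opening: 0.31
```

```bash
python3 - <<'E'
from h import *
s=sense();print(s["eef_pos"],s["tcp_rot"],s["contact_force"],s["opening"])
piv=np.array([436.4,212.0])
for th in (.29,.17,.08,0,-.03,-.05,-.07):
    a=th+.155; k=piv+80*np.array([np.cos(a),np.sin(a)]); print(round(th,2),rel([*k,157],max(a,.155),s).round(4).tolist())
E
```

```text
[504.30691342 254.74594197 157.32415084] [ 3.14130073e+00 -1.03590568e-03  5.58971619e-01] [0.03453731 1.04129822 0.34541301] 0.3099849785078724
0.29 [-0.0008, 0.0093, 0.0003, 0.0002, -0.0011, 0.114]
0.17 [-0.0024, 0.0188, 0.0003, 0.0002, -0.0011, 0.234]
0.08 [-0.0044, 0.0257, 0.0003, 0.0001, -0.0011, 0.324]
0 [-0.0067, 0.0317, 0.0003, 0.0001, -0.0011, 0.404]
-0.03 [-0.0077, 0.0339, 0.0003, 0.0001, -0.0011, 0.404]
-0.05 [-0.0083, 0.0353, 0.0003, 0.0001, -0.0011, 0.404]
-0.07 [-0.0091, 0.0367, 0.0003, 0.0001, -0.0011, 0.404]
```

Call:
drive_tool:
  targets: [-0.001,0.009,0,0,0,0.114,0.31,-0.0024,0.0188,0,0,0,0.234,0.31,-0.0044,0.0257,0,0,0,0.324,0.31,-0.0067,0.0317,0,0,0,0.404,0.31,-0.0075,0.0335,0,0,0,0.404,0.31,-0.008,0.0345,0,0,0,0.404,0.31,-0.008,0.0345,0,0,0,0.404,0.31]

```text
clock: 21.18
eef_pos: [515.4, 221.3, 157.1]
tcp_rot: [3.141, -0.0, 0.163]
contact_force: [0.2, 1.0, 0.1]
opening: 0.314
```

Call:
drive_tool:
  targets: [0,0.0005,0,0,0,0,0.31,0,0.001,0,0,0,0,0.31,0,0.0015,0,0,0,0,0.31,0,0.0015,0,0,0,0,0.31]

```text
clock: 21.52
eef_pos: [515.6, 220.0, 156.9]
tcp_rot: [3.141, -0.0, 0.162]
contact_force: [0.4, -0.1, 0.5]
opening: 0.312
```

Call:
drive_tool:
  targets: [0,0.001,0,0,0,0,0.31,0,0.002,0,0,0,0,0.31,0,0.002,0,0,0,0,0.31]

```text
clock: 21.77
eef_pos: [515.7, 219.2, 157.0]
tcp_rot: [-3.139, -0.0, 0.16]
contact_force: [-2.7, 9.9, -0.9]
opening: 0.312
```

Call:
drive_tool:
  targets: [0,0.001,0,0,0,0,0.31,0,0.002,0,0,0,0,0.31,0,0.002,0,0,0,0,0.31]

```text
clock: 22.02
eef_pos: [515.8, 218.7, 157.0]
tcp_rot: [-3.137, -0.001, 0.159]
contact_force: [-5.3, 20.4, -2.1]
opening: 0.307
```

At the stop, with rising force in the closing direction. Back off, lift straight up, and look.

Call:
drive_tool:
  targets: [0,-0.004,0,0,0,0,0.45,0,-0.006,0,0,0,0,0.5,0,-0.006,0,0,0,0,0.5,0,-0.006,0,0,0,0,0.5,0,-0.006,-0.01,0,0,0,0.5,0,-0.006,-0.03,0,0,0,0.5,0,-0.006,-0.06,0,0,0,0.5,0,-0.006,-0.09,0,0,0,0.5,0,-0.006,-0.12,0,0,0,0.5,-0.03,-0.006,-0.15,0,0,0,0.5,-0.06,-0.006,-0.17,0,0,0,0.5,-0.06,-0.006,-0.17,0,0,0,0.5]

```text
clock: 23.02
eef_pos: [453.5, 211.5, 331.7]
tcp_rot: [-3.141, -0.004, 0.161]
contact_force: [0.6, 0.2, 0.9]
opening: 0.502
```

```bash
python3 - <<'E'
from h import *
s=sense();print(s["eef_pos"],s["contact_force"],s["clock"])
w=snap('wrist','w9');a=snap('scene','s9');b=snap('side','d9')
im=np.zeros((600,800,3),np.uint8)
im[:300,:400]=cv2.resize(w["color"],(400,300),interpolation=cv2.INTER_AREA)
im[:300,400:]=cv2.resize(a["color"][120:345,150:450],(400,300),interpolation=cv2.INTER_CUBIC)
im[300:,:400]=cv2.resize(b["color"][150:375,150:450],(400,300),interpolation=cv2.INTER_CUBIC)
d=w["color"]; im[300:,400:]=cv2.resize(b["color"][180:270,185:305],(400,300),interpolation=cv2.INTER_CUBIC)
cv2.imwrite('pics/final.png',im)
E
```

```text
[453.47513654 211.53739698 331.65735342] [0.61122894 0.23905906 0.92856509] 23.0167
```

View pics/final.png

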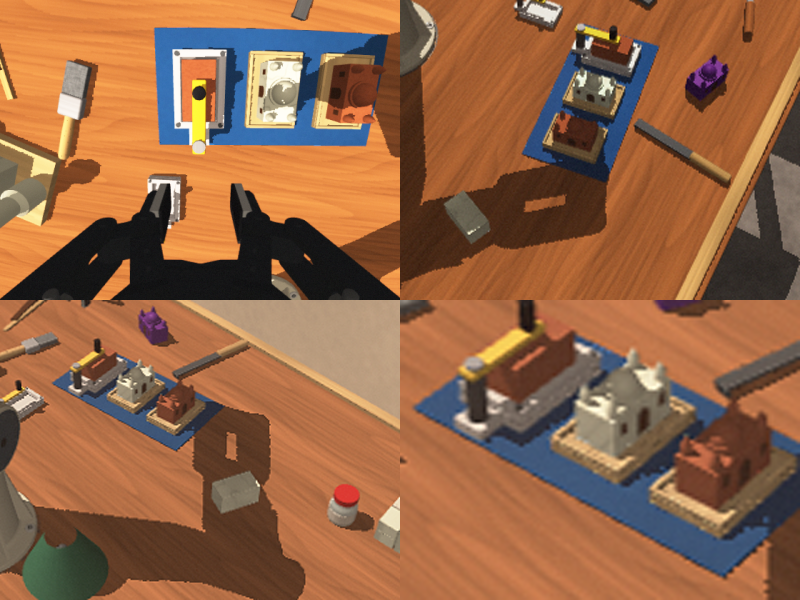

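```bash
python3 - <<'E'
from h import *
f=pickle.load(open('w9.pkl','rb')); k=px2w(f,199*1.4,93*1.4,115)[:2]; c=px2w(f,199*1.4,147*1.4,90)[:2]; d=k-c
print('bar angle',np.arctan2(d[1],d[0])-.155,np.hypot(*d)); sign_off()
E
```

```text
bar angle 0.0023104340885410635 78.88702297342081
the job is handed in; nothing more can be done
```

The changeover is done and handed in at about 23 s on the robot's clock. No verdict was reported.

- **Red gatehouse:** I moved it from the jig to the empty bay. It was released within about 1 mm of the bay centre, after contact force showed it was on the floor.
- **Red block:** it is seated in the jig's pocket. Touchdown came at the height expected for the pocket floor. The camera put its centre within about 1 mm of my estimate of the pocket centre, and it looked square and level.
- **Keeper bar:** I swung it until the force rose to 20 N at the stop, then let go. The last picture measures it at about 0.00 rad.
- **Other items:** the white gatehouse, white block, file, brush and jar looked undisturbed in the last pictures, by eye only.
- **End state:** the gripper is clear of everything, with wrist force about 1 N.

No check failed. One small disagreement: the camera readings of the block's position in the grip differed by up to 2 mm along its length. That is inside the pocket's clearance.

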